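# Swap the caddy to the other folding hook

### The job

A small wooden caddy hangs on one of the two folding hooks. Swing the other hook, now folded against its board, fully out and hang the caddy on it by its hand hole, clear of the gripper; then fold the hook you emptied flat against its own board. Keep the caddy upright and do not knock the mug over.

Things in the scene. Friction and masses are not known exactly. Their poses are not given: they have to be found in the camera images.
- stand_a: board whose hook carries the caddy at the start (left or right of the saw's handle): upright dark wood 18 thick, 90 wide, 200 high, fixed to the bench, with a foot behind it (110 wide, 16 high, to 76 behind the face). Origin: on the bench, middle of the board face's lower edge; x points into the board, z up; the hook is on the -x side, towards the robot; yaw up to 0.2 rad.
- stand_b: the other hook board, identical, its hook folded at the start, on the other side of the saw's handle. Same frame. Fixed to the bench. Between the boards, the saw's orange handle lies at y 0.03 to 0.09, 76 high and from 0.43 m ahead of the robot; the saw's tall head begins 0.69 m ahead: cross in front of it, above the mug and the hooks.
- hook_a (a joint): hinge of stand_a's hook, vertical axis: 0 = folded flat, arm along the stand's -y in front of the board; 1.57 = fully out (stop), arm along the stand's -x. Seen from above it opens clockwise. Friction of 0.1 N m (about 1.3 N at the tip) holds it where it is left; no spring. Starts at 1.50 to 1.57.
- hook_b (a joint): hinge of stand_b's hook, same meaning; starts at 0 to 0.12.
- hook_a_pivot (a point): point on stand_a's hinge axis at the height of the hook arm's axis: 165 above the bench, 15 in front of the board's face, on its midline. Axes as the stand's. The knuckle here has radius 7.5.
- hook_b_pivot (a point): the same on stand_b.
- hook_a_tip (a point): end of stand_a's hook: on the axis of the level round steel arm (diameter 10) where it meets the upturned nose, 90 from the pivot. The nose is 10 thick and rises to 23 above this point. Folded, the last 45 of the arm projects past the side of the board, so that a finger can reach behind it.
- hook_b_tip (a point): the same on stand_b's hook.
- hook_a_seat (a point): top of stand_a's hook arm, 45 from the pivot, where the hung caddy's hole rests.
- hook_b_seat (a point): the same on stand_b's hook.
- caddy: wooden caddy, 0.2 to 0.4 kg: tray 64 (x) by 100 (y), 38 high, with an upright panel 12 thick (x) across its middle, 145 high. A hand hole goes through the panel along x, 44 wide (y), 55 to 105 above the underside; grip the bar over it (74 wide, 40 high) across its 12 mm. Origin: centre of the underside; z up. Hung, the underside is 65 above the bench and x lies along the hook arm.
- caddy_eye (a point): middle of the hole's upper edge, the part that rests on the hook; 105 above the caddy's underside.
- caddy_top (a point): middle of the top edge of the panel, 145 above the caddy's underside.
- mug: loose blue and white mug, 78 across and 92 high, standing on the bench to the right of the saw's handle. Origin at its underside; z up.

How it is judged:
On the way, in this order (a step that is already met when the one before it is completed fails the run):
1. the folded hook is swung out (value of joint hook_b above 1.25 rad), for 0.2 s.
2. the caddy hangs on that hook, let go (contact force between caddy and stand_b above 0.8 N and contact force between caddy and the fingers below 0.2 N and distance between caddy_eye and hook_b_seat below 0.045 m), for 0.3 s.
3. the emptied hook is folded flat (value of joint hook_a below 0.2 rad), for 0.2 s.
At the end, for the whole second after the job is handed in: The caddy hangs at rest on the hook that was folded at the start (hook_b at more than 1.2 rad, the hole's upper edge within 45 mm of the hook's seat, borne by the hook, tilted less than 0.35 rad), and the hook that carried it at the start is folded to within 0.2 rad of flat (value of joint hook_a below 0.2 rad and value of joint hook_b above 1.2 rad and contact force between caddy and stand_b above 0.8 N and distance between caddy_eye and hook_b_seat below 0.045 m and angle between caddy's own z axis and vertical below 0.35 rad and linear speed of caddy below 0.05 m/s); the robot touches nothing.
It fails at once if the caddy is tipped by more than 0.7 rad (angle between caddy's own z axis and vertical above 0.7 rad).
It fails at once if the mug is knocked over (angle between mug's own z axis and vertical above 0.6 rad).
It also fails if it takes over 72 s, if anything falls off the work surface, if the arm or the gripper's body presses on something with over 40 N, if the wrist force passes 120 N, or if a joint passes its speed limit or range.

### The arm

A 6-joint arm with a two-finger parallel gripper is mounted at the origin on a cart in front of the work surface, level with it; the furniture and walls round the work are solid. World frame = base frame: x ahead of the robot, y to its left, z up, the work surface at z = 0. Lengths are in m, angles in rad, forces in N, time in s.
With the tool pointing down it reaches from about 0.3 to 0.775 m from the base axis. Payload 14.6 kg.
Tool frame: the origin (TCP) lies midway between the tips of the shut fingers; the grasp point (between the pads) lies hold_point_z behind it (hold_point_z is the distance from the TCP to the grasp point, in m); z points along the fingers, y is the line along which they close (so a half turn about z gives the same grasp; the last joint's range is limited). The gripper opens to 94 mm and grips with 3 to 60 N. Pads are 16 mm wide; open, the fingers measure 119 mm over their backs; the gripper's body (75 mm by 177 mm) begins 78 mm behind the grasp point.
Start: joints at [-1.382, 0.3, 1.521, -0, 1.321, -0.067], TCP at [0.139, -0.532, 0.205] pointing down, gripper open.
Joint ranges: [-3.03, 3.03], [-0.79, 2.21], [0.23, 2.52], [-1.04, 4.18], [0, 3.07], [-2.55, 2.55]. Speed limits (rad/s): [2.22, 2.22, 2.57, 3.14, 3.14, 3.14].

### API

Orientations are given as a rotation vector (axis times angle).
In Python, from cell import get_state, get_image, sign_off, hold_point_z gives the robot as it stands. The module is installed in compiled form; this text tells all that it offers.
- The arm moves only by the tool arm_command, never from a script. Its argument "steps" is a list of rows, each an object of numbers: "tx", "ty", "tz": the shift along the tool's x, y, z in m; "roll": the turn about the tool's z in rad; "grip": the finger opening in m, from 0 to 0.094. A call has 1 to 20 rows; each row shifts and turns the commanded pose from where the row before left it, along the tool's axes as they then stand; what a row does not reach is not made up. A row lasts 1/8 s, in which the tool goes at most 62.5 mm and 10.7 degrees, less where a joint would pass 70% of its speed; a pose out of reach is approached as far as the arm can. A call is refused whole if a number of a shift passes 0.0625 or a number of a turn 0.188, either way. A call with a gripper value outside its range is refused whole. The fingers move at their own pace and stop on an object; "force" is the grip in N (left out, the last holds). Time passes only in rows, so rows that do not move let the fingers close. It gives the time, the measured TCP pose, the force, the opening and the grip force at its end, in the units of the state.
- get_state(): the state, without advancing time (a new reading comes with each control period).
- get_image(name): name is "scene" or "top" or "wrist"; returns a dict with "image" (420x560x3 uint8, red, green, blue), "vfov" (degrees; the focal length in pixels is half the picture's height over the tangent of half this angle, whatever the lens; pixels are square), "cx", "cy" (the principal point, pixels), "R" (3x3) and "t" (3): a world point X has camera coordinates R X + t. Camera axes: x right, y down, z forward; pixel columns grow to the right and rows downward; lengths in m; the calibration is good to about 2 mm. A picture is of the moment at which its call begins. There is no depth.
- sign_off(): hands the job in; it is judged then, once.
The state is a dict: "clock": time; "joint_positions": joint angles; "qvel": joint speeds; "joint_efforts": joint torques, N m; "eef_pos": TCP position; "tcp_rot": TCP orientation; "contact_force": force on the tool from outside, world axes, zero at the start; "torque": the same for the moment, N m; "finger_gap": opening from 0.0 (shut) to 1.0 (fully open); "grasp_force": force on a finger pad.
Only numpy, scipy, OpenCV 4.12 (cv2) and the standard library are available. Lean on these libraries where they do the work, as an engineer would, in place of code of your own. Each camera call takes 0.05 s, during which the arm holds its last target. There are 200 camera calls.

## Working session

There is one attempt and no reset: what is moved stays moved. The work goes in short steps, Python scripts to look and compute and a tool call to move; the robot and the scene stay as the last step left them, time stands still between calls to the robot, and variables do not carry over. Pictures are saved under pics/ and viewed, at most 10 in all, crops included, and the job is handed in when it is done.

Besides the shell and the picture viewer there is one more tool, called after "Call:" by a JSON object that holds its "method" and its "body". arm_command: Moves the arm, as the interface text tells. Its arguments: {"type":"object","properties":{"steps":{"type":"array"},"force":{"type":"number"}},"required":["steps"]}

```bash
mkdir -p pics; ls; cat > h.py <<'E'
import numpy as np, cv2
from cell import get_state, get_image, sign_off, hold_point_z
def ray(im,u,v):
    f=210/np.tan(np.radians(im['vfov'])/2)
    R=np.array(im['R']);t=np.array(im['t'])
    d=R.T@np.array([(u-im['cx'])/f,(v-im['cy'])/f,1]);return -R.T@t,d
def onz(im,u,v,z):
    o,d=ray(im,u,v);return o+d*(z-o[2])/d[2]
def proj(im,X):
    f=210/np.tan(np.radians(im['vfov'])/2)
    c=np.array(im['R'])@np.array(X)+np.array(im['t']);return np.array([f*c[0]/c[2]+im['cx'],f*c[1]/c[2]+im['cy']])
def snap(n,fn):
    im=get_image(n);cv2.imwrite('pics/'+fn,cv2.cvtColor(im['image'],cv2.COLOR_RGB2BGR));np.save('pics/'+fn+'.npy',im,allow_pickle=True);return im
def load(fn): return np.load('pics/'+fn+'.npy',allow_pickle=True).item()
E
python3 - <<'E'
from h import *
for n in('scene','top','wrist'):
    im=snap(n,n+'0.png');print(n,im['vfov'],im['cx'],im['cy'],-np.array(im['R']).T@im['t'])
    if n=='top': print(im['R'])
print(hold_point_z if not callable(hold_point_z) else hold_point_z());print(get_state())
E
```

```text
pics
scene 45.14029137897468 280.16336492065375 209.18582179228363 [-0.27058797 -0.86896953  1.22103061]
top 44.18815772764705 280.0770720022008 200.9278955855569 [-0.36815649  0.27481971  1.49657426]
[[-0.32746281 -0.94479876 -0.01110882]
 [-0.78169556  0.27749903 -0.55852156]
 [ 0.53077317 -0.17421133 -0.82941561]]
wrist 67.43013221315813 282.9350431891703 211.74027128212614 [ 0.21159593 -0.51392348  0.38428725]
0.0188
{'clock': 0.15, 'joint_positions': array([-1.38159491e+00,  3.00336657e-01,  1.52141660e+00,  2.38786469e-05,
        1.32069514e+00, -6.65757697e-02]), 'qvel': array([ 0.00088011, -0.00031654, -0.00097996, -0.00026373,  0.00023681,
        0.00036724]), 'joint_efforts': array([ 1.62796008e-03, -5.31960690e+01, -3.52822530e+01,  7.08294008e-02,
        2.35950138e-02, -5.49380513e-05]), 'eef_pos': array([ 0.13912886, -0.53191549,  0.20502966]), 'tcp_rot': array([-3.11508912e+00, -4.00561218e-01,  4.60837775e-05]), 'contact_force': array([ 1.18121931, -0.10878264,  0.12222591]), 'torque': array([-0.00626496,  0.01482273, -0.01633387]), 'grasp_force': 0.0, 'finger_gap': 0.9961576198762743}
```

View pics/scene0.png

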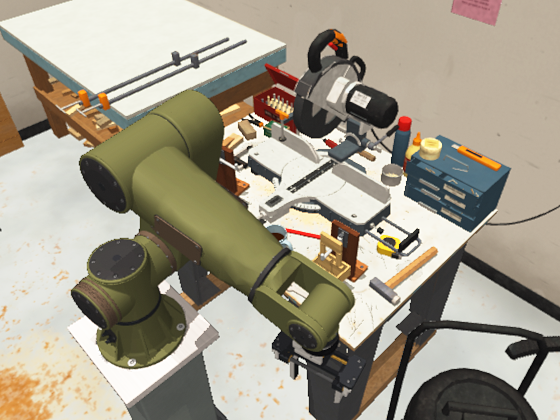

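View pics/top0.png

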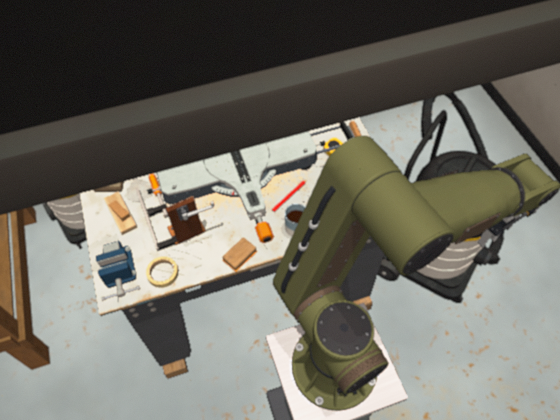

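```bash
python3 - <<'E'
from h import *
a=load('scene0.png')['image'][190:300,270:400]; b=load('top0.png')['image'][170:260,120:250]; w=load('wrist0.png')['image']
z=lambda i:cv2.resize(i,(400,300),interpolation=cv2.INTER_CUBIC)
o=np.vstack([np.hstack([z(a),z(b)]),np.hstack([z(w),z(w)*0])])
cv2.imwrite('pics/c0.png',o[:,:,::-1])
E
```

```text
(no output)
```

View pics/c0.png

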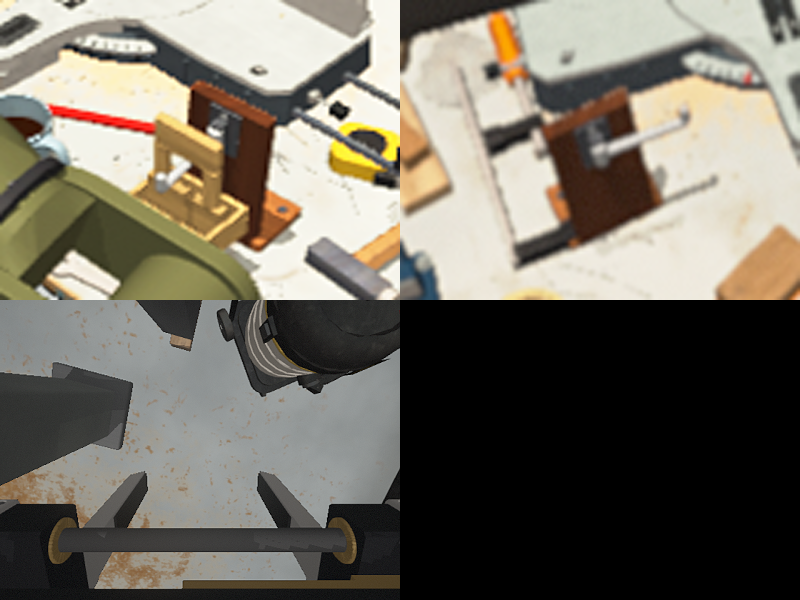

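```bash
python3 - <<'E'
from h import *
t=load('top0.png');s=load('scene0.png')
for p in((165.8,206),(194.1,196.4)):print('B top',onz(t,*p,.2))
print('Btip nose',onz(t,212.6,205.4,.188))
for p in((331.7,221.2),(358.7,235.8)):print('A top',onz(s,*p,.2))
print('Atip',onz(s,323.6,254,.175)); print('caddytop',onz(s,338,236,.21))
print('mug rim',onz(t,294,212,.092))
E
```

```text
B top [0.55928833 0.33278761 0.2       ]
B top [0.56491688 0.24390156 0.2       ]
Btip nose [0.52234636 0.1984904  0.188     ]
A top [ 0.54531283 -0.21720252  0.2       ]
A top [ 0.55491223 -0.30898633  0.2       ]
Atip [ 0.45287337 -0.27131417  0.175     ]
caddytop [ 0.50594604 -0.27464755  0.21      ]
mug rim [ 0.47496929 -0.04842626  0.092     ]
```

Call:
{"method": "arm_command", "body": {"steps": [{"tz": -0.05},{"tz": -0.05},{"tz": -0.055},{"tx": 0.0415,"ty": -0.009},{"tx": 0.0415,"ty": -0.009},{"tx": 0.0415,"ty": -0.009},{"tx": 0.0415,"ty": -0.009},{"tx": 0.0415,"ty": -0.009},{"tx": 0.0415,"ty": -0.009},{"tx": 0.0415,"ty": -0.009},{"tx": 0.0415,"ty": -0.009},{"tx": 0.0415,"ty": -0.009},{"roll": -0.18},{"roll": -0.18},{"roll": -0.18},{"roll": -0.18},{"roll": -0.18},{"roll": -0.18},{"roll": -0.18},{"roll": -0.18,"grip": 0}]}}

```text
invalid input
```

```bash
python3 - <<'E'
from h import *
im=snap('wrist','w1.png');s=get_state();print(s['clock'],s['eef_pos'],s['tcp_rot'],s['joint_positions'],-np.array(im['R']).T@im['t'])
snap('top','t1.png');snap('scene','s1.png')
E
```

```text
0.2 [ 0.13912235 -0.53194573  0.2050924 ] [-3.11523206e+00 -4.00584358e-01  9.50380783e-05] [-1.38159721e+00  3.00264352e-01  1.52136206e+00 -1.73887812e-05
  1.32067945e+00 -6.65708429e-02] [ 0.21159774 -0.5139326   0.38436544]
```

View pics/w1.png

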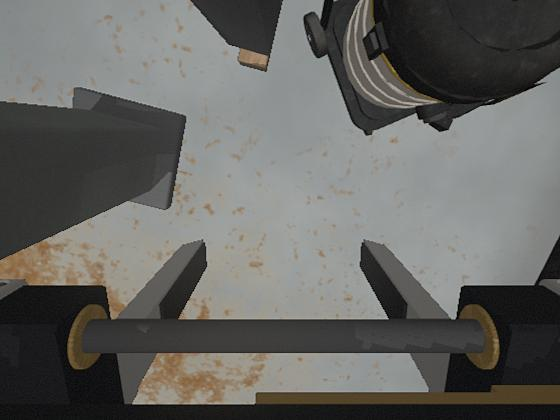

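Call:
{"method": "arm_command", "body": {"steps": [{"tx": 0,"ty": 0,"tz": -0.05,"roll": 0,"grip": 0.094},{"tx": 0,"ty": 0,"tz": -0.05,"roll": 0,"grip": 0.094},{"tx": 0,"ty": 0,"tz": -0.055,"roll": 0,"grip": 0.094}]}}

```text
clock: 0.68
eef_pos: [0.1391, -0.5317, 0.3619]
tcp_rot: [-3.115, -0.401, 0.0]
contact_force: [0.2, 0.3, -0.4]
finger_gap: 0.999
grasp_force: 0.0
```

Call:
{"method": "arm_command", "body": {"steps": [{"tx": 0.0415,"ty": -0.009,"tz": 0,"roll": 0,"grip": 0},{"tx": 0.0415,"ty": -0.009,"tz": 0,"roll": 0,"grip": 0},{"tx": 0.0415,"ty": -0.009,"tz": 0,"roll": 0,"grip": 0},{"tx": 0.0415,"ty": -0.009,"tz": 0,"roll": 0,"grip": 0},{"tx": 0.0415,"ty": -0.009,"tz": 0,"roll": 0,"grip": 0},{"tx": 0.0415,"ty": -0.009,"tz": 0,"roll": 0,"grip": 0},{"tx": 0.0415,"ty": -0.009,"tz": 0,"roll": 0,"grip": 0},{"tx": 0.0415,"ty": -0.009,"tz": 0,"roll": 0,"grip": 0},{"tx": 0.0415,"ty": -0.009,"tz": 0,"roll": 0,"grip": 0},{"tx": 0,"ty": 0,"tz": 0,"roll": -0.18,"grip": 0},{"tx": 0,"ty": 0,"tz": 0,"roll": -0.18,"grip": 0},{"tx": 0,"ty": 0,"tz": 0,"roll": -0.18,"grip": 0},{"tx": 0,"ty": 0,"tz": 0,"roll": -0.18,"grip": 0},{"tx": 0,"ty": 0,"tz": 0,"roll": -0.18,"grip": 0},{"tx": 0,"ty": 0,"tz": 0,"roll": -0.18,"grip": 0},{"tx": 0,"ty": 0,"tz": 0,"roll": -0.18,"grip": 0},{"tx": 0,"ty": 0,"tz": 0,"roll": -0.18,"grip": 0}]}}

```text
clock: 2.8
eef_pos: [0.48, -0.3592, 0.3603]
tcp_rot: [-2.071, -2.362, -0.0]
contact_force: [-0.5, 0.4, -0.3]
finger_gap: 0.008
grasp_force: 0.0
```

```bash
python3 - <<'E'
from h import *
im=snap('wrist','w1.png');s=get_state();print(s['clock'],s['eef_pos'],s['tcp_rot'],s['joint_positions'],-np.array(im['R']).T@im['t'])
snap('top','t1.png');snap('scene','s1.png')
E
```

```text
2.85 [ 0.47999527 -0.35922011  0.36029344] [-2.06023763e+00 -2.37131621e+00  1.15169054e-05] [-7.03549387e-01  3.59673737e-01  1.09177506e+00 -3.82952381e-06
  1.69044391e+00 -8.43712479e-01] [ 0.47118199 -0.28644283  0.53966149]
```

View pics/w1.png

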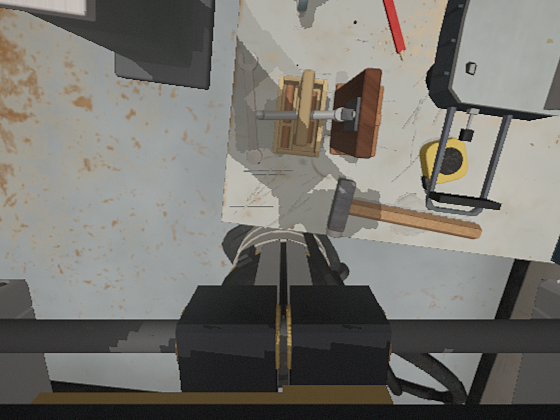

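```bash
python3 - <<'E'
from h import *
im=load('w1.png');I=im['image'].astype(int);h=cv2.cvtColor(im['image'],cv2.COLOR_RGB2HSV)
for r in(78,90,100,112,118,125,140,150):
    print(r,' '.join('%d:%d,%d,%d'%(c,*I[r,c]) for c in range(330,388,2)))
for r in (100,116,125): print(r,' '.join('%d:%d,%d,%d'%(c,*I[r,c]) for c in range(250,340,3)))
E
```

```text
78 330:181,179,171 332:181,179,171 334:182,181,174 336:163,162,154 338:166,164,156 340:167,165,157 342:166,164,155 344:165,163,156 346:164,163,156 348:177,176,167 350:192,192,184 352:114,108,99 354:39,23,14 356:47,32,24 358:49,35,28 360:44,29,23 362:42,27,23 364:70,46,33 366:98,63,46 368:97,59,40 370:95,61,48 372:103,65,44 374:108,67,47 376:109,70,51 378:111,70,51 380:80,38,21 382:188,188,179 384:181,178,170 386:181,180,171
90 330:179,178,169 332:171,169,162 334:165,163,154 336:64,41,29 338:45,33,26 340:49,35,25 342:48,34,25 344:50,37,28 346:50,38,29 348:48,36,28 350:48,33,27 352:47,34,26 354:45,29,25 356:44,29,22 358:48,36,32 360:49,34,28 362:55,38,26 364:84,55,40 366:99,63,46 368:98,64,47 370:99,65,46 372:98,62,46 374:93,60,44 376:91,56,41 378:80,52,36 380:161,113,80 382:155,106,71 384:168,166,159 386:181,181,173
100 330:149,148,140 332:169,169,161 334:60,47,39 336:53,41,33 338:52,38,31 340:54,43,35 342:52,37,29 344:55,42,37 346:50,34,26 348:52,38,29 350:49,44,41 352:47,45,45 354:43,43,43 356:35,36,34 358:102,102,102 360:75,73,72 362:79,47,33 364:101,67,49 366:99,62,46 368:103,67,4
[... 2870 characters left out ...]
,104,100 292:102,101,96 295:105,103,98 298:87,72,53 301:171,148,110 304:172,148,110 307:171,146,108 310:105,99,90 313:138,136,131 316:153,151,147 319:154,151,147 322:153,151,146 325:152,149,144 328:153,152,147 331:153,150,146 334:93,91,88 337:178,176,171
125 250:113,108,101 253:113,109,102 256:106,104,96 259:114,112,106 262:114,113,107 265:113,112,104 268:114,112,105 271:111,109,102 274:104,99,90 277:124,107,79 280:114,96,72 283:111,95,71 286:108,93,68 289:117,100,76 292:117,100,74 295:113,95,71 298:104,89,66 301:113,97,72 304:112,94,67 307:168,146,108 310:103,72,52 313:95,77,56 316:94,82,61 319:122,102,76 322:114,102,79 325:102,101,96 328:167,166,158 331:105,101,93 334:47,33,25 337:46,36,31
```

```bash
cat >> h.py <<'E'
def frontline(im,x0,x1,y0,y1):
    I=im['image'].astype(int);m=((I[:,:,0]>74)&(I[:,:,0]<130)&(I[:,:,0]-I[:,:,2]>35)).astype(np.uint8)
    k=np.zeros_like(m);k[y0:y1,x0:x1]=m[y0:y1,x0:x1]
    k=cv2.morphologyEx(k,cv2.MORPH_OPEN,np.ones((5,5),np.uint8))
    n,l,s,c=cv2.connectedComponentsWithStats(k);i=1+np.argmax(s[1:,4]);k=l==i
    return k,s[i]
E
python3 - <<'E'
from h import *
im=load('w1.png');k,s=frontline(im,330,400,40,180);print(s)
ys,xs=np.nonzero(k);rows=range(ys.min()+6,ys.max()-8)
L=[xs[ys==r].min() for r in rows];p=np.polyfit(rows,L,1);print(p,np.std(np.polyval(p,rows)-L))
ends=[]
for r in (ys.min(),ys.max()+1):
    q=onz(im,np.polyval(p,r)-.0,r,.2);ends.append(q);print(r,q)
d=ends[0]-ends[1];print('len',np.hypot(*d[:2]),'yaw',np.arctan2(-d[0],d[1]))
# cuboid check right side
Rr=[xs[ys==r].max() for r in rows];print('thick rows',np.array(Rr)[::10]-np.array(L)[::10])
# bar
I=im['image'].astype(int);m=((I[:,:,0]>142)&(I[:,:,0]-I[:,:,2]>50)).astype(np.uint8)
for r in range(62,140,4):
    c=np.nonzero(m[r,292:322])[0]+292
    print(r,c.min() if len(c) else 0,c.max() if len(c) else 0,end='; ')
print()
g=I[116];print([ (c,I[110:124,c,0].tolist()) for c in (254,257,260,263,270,280,325)])
E
```

```text
[ 356   69   25   89 1419]
[-1.20547945e-01  3.74035690e+02] 0.3120919141192257
69 [ 0.54531696 -0.21828643  0.2       ]
158 [ 0.55124072 -0.30607074  0.2       ]
len 0.08798394991134705 yaw 0.0673786307313261
thick rows [15 15 15 16 16 15 15 15]
62 0 0; 66 0 0; 70 305 311; 74 304 313; 78 292 313; 82 299 321; 86 292 312; 90 295 320; 94 294 319; 98 294 319; 102 293 321; 106 293 321; 110 300 309; 114 299 309; 118 300 308; 122 303 308; 126 306 321; 130 318 321; 134 317 321; 138 317 320; 
[(254, [131, 115, 111, 110, 106, 108, 107, 113, 116, 114, 115, 115, 113, 114]), (257, [118, 112, 124, 125, 129, 109, 100, 97, 87, 105, 116, 115, 115, 116]), (260, [112, 112, 122, 126, 130, 109, 101, 98, 92, 76, 111, 117, 115, 114]), (263, [99, 90, 94, 95, 89, 84, 81, 80, 78, 78, 111, 115, 114, 114]), (270, [106, 103, 106, 110, 119, 115, 106, 102, 96, 80, 110, 113, 114, 113]), (280, [107, 103, 105, 109, 121, 111, 105, 103, 94, 86, 107, 112, 104, 106]), (325, [115, 146, 158, 172, 179, 162, 152, 141, 119, 101, 106, 110, 107, 103])]
```

```bash
python3 - <<'E'
from h import *
I=load('w1.png')['image'][55:170,240:393]
cv2.imwrite('pics/c1.png',cv2.resize(I,(798,600),interpolation=cv2.INTER_CUBIC)[:,:,::-1])
E
```

```text
(no output)
```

View pics/c1.png

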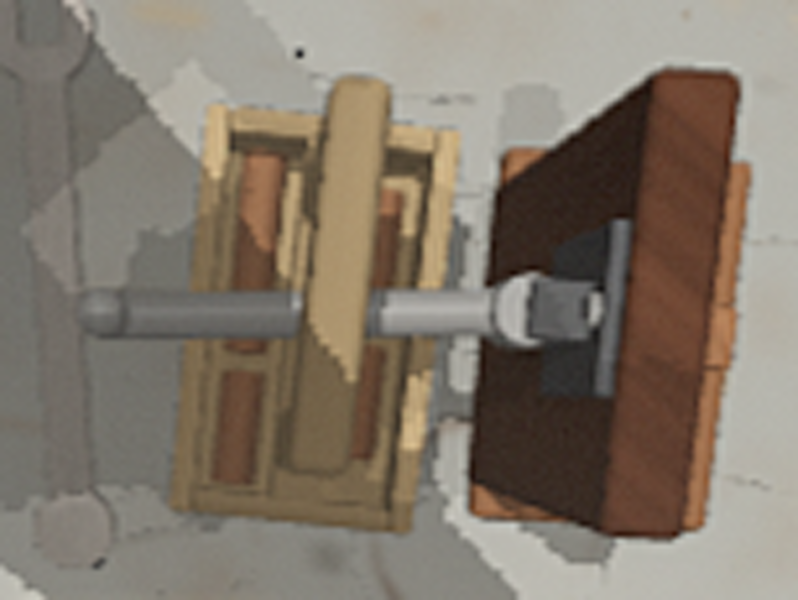

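```bash
python3 - <<'E'
from h import *
im=load('w1.png')
P=lambda x,y,z:onz(im,240+x/5.216,55+y/5.216,z).round(4)
a=P(362,75,.21);b=P(314,472,.21);d=a-b
print('bar',a,b,(a+b)/2,np.hypot(*d[:2]),'yaw',np.arctan2(-d[0],d[1]))
print('nose',P(106,312,.188),P(106,312,.165));print('knuckle',P(520,309,.175))
A=np.array([.5483,-.2622]);
for y in(.067,.104):
    c,s=np.cos(y),np.sin(y);print('pivot from board',A+[-.015*c,-.015*s],'seat',A-.06*np.array([c,s]),'tip',A-.105*np.array([c,s]))
t=load('t1.png')['image'];cv2.imwrite('pics/t1c.png',t[:,:,::-1])
E
```

```text
bar [ 0.4892 -0.2277  0.21  ] [ 0.4907 -0.3003  0.21  ] [ 0.48995 -0.264    0.21   ] 0.07261549421438926 yaw 0.020658217809192417
nose [ 0.4452 -0.275   0.188 ] [ 0.4435 -0.2743  0.165 ]
knuckle [ 0.5313 -0.2625  0.175 ]
pivot from board [ 0.53333365 -0.26320425] seat [ 0.48843462 -0.26621699] tip [ 0.44353558 -0.26922974]
pivot from board [ 0.53338105 -0.26375719] seat [ 0.48862419 -0.26842876] tip [ 0.44386733 -0.27310033]
```

Call:
{"method": "arm_command", "body": {"steps": [{"tx": 0.0554,"ty": 0.0078,"tz": 0,"roll": 0,"grip": 0},{"tx": 0.0554,"ty": 0.0078,"tz": 0,"roll": 0,"grip": 0},{"tx": 0.0554,"ty": 0.0078,"tz": 0,"roll": 0,"grip": 0},{"tx": 0.0554,"ty": 0.0078,"tz": 0,"roll": 0,"grip": 0},{"tx": 0.0554,"ty": 0.0078,"tz": 0,"roll": 0,"grip": 0},{"tx": 0.0554,"ty": 0.0078,"tz": 0,"roll": 0,"grip": 0},{"tx": 0.0554,"ty": 0.0078,"tz": 0,"roll": 0,"grip": 0},{"tx": 0.0554,"ty": 0.0078,"tz": 0,"roll": 0,"grip": 0},{"tx": 0.0554,"ty": 0.0078,"tz": 0,"roll": 0,"grip": 0},{"tx": 0.0554,"ty": 0.0078,"tz": 0,"roll": 0,"grip": 0},{"tx": 0,"ty": 0,"tz": 0,"roll": 0.075,"grip": 0},{"tx": 0,"ty": 0,"tz": 0,"roll": 0,"grip": 0}]}}

```text
clock: 4.45
eef_pos: [0.4882, 0.2005, 0.3603]
tcp_rot: [-2.168, -2.274, 0.0]
contact_force: [0.8, -0.9, -0.0]
finger_gap: 0.002
grasp_force: 0.0
```

```bash
python3 - <<'E'
from h import *
im=snap('wrist','w2.png');s=get_state();print(s['clock'],s['eef_pos'],s['tcp_rot'],s['joint_positions'][5],-np.array(im['R']).T@im['t'])
print(proj(im,[.56,.29,.2]),proj(im,[.53,.2,.188]))
I=im['image'][40:190,240:440]
cv2.imwrite('pics/c2.png',cv2.resize(I,(800,600),interpolation=cv2.INTER_CUBIC)[:,:,::-1])
E
```

```text
4.5 [0.48832971 0.20003537 0.36043557] [ 2.16681346e+00  2.27475640e+00 -8.83131316e-05] 0.27078609679064214 [0.48555212 0.27391462 0.53963012]
[355.82160641 116.39394628] [318.91090047 197.69898493]
```

View pics/c2.png

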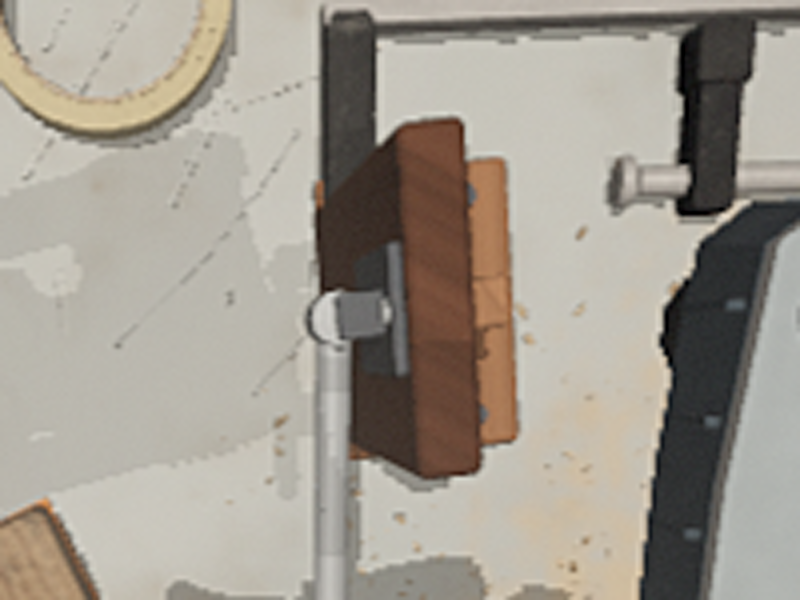

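```bash
python3 - <<'E'
from h import *
im=load('w2.png')
P=lambda x,y,z:onz(im,240+x/4,40+y/4,z).round(4)
a=P(399,119,.2);b=P(417,476,.2);d=a-b
y=np.arctan2(-d[0],d[1]);A=(a+b)[:2]/2;c,s=np.cos(y),np.sin(y)
print('B top',a,b,A,np.hypot(*d[:2]),'yaw',y)
print('pivot',A-.015*np.array([c,s]),'seat',A-.06*np.array([c,s]),'tipout',A-.105*np.array([c,s]))
print('arm',P(333,400,.168),P(333,590,.168),'knuckle',P(325,317,.175))
I=im['image'];print([(r,I[r,312:336,0].tolist()) for r in (150,190,196,202,208,214)])
E
```

```text
B top [0.5392 0.3336 0.2   ] [0.5523 0.246  0.2   ] [0.54575 0.2898 ] 0.08857409327788798 yaw 0.14844334461345401
pivot [0.53091496 0.28758152] seat [0.48640985 0.28092607] tipout [0.44190474 0.27427063]
arm [0.5323 0.2638 0.168 ] [0.5368 0.2085 0.168 ] knuckle [0.5274 0.2863 0.175 ]
[(150, [184, 182, 195, 202, 202, 207, 175, 140, 154, 166, 195, 197, 181, 173, 147, 95, 60, 62, 63, 65, 67, 65, 66, 66]), (190, [160, 147, 137, 141, 144, 132, 132, 159, 176, 191, 200, 192, 181, 164, 136, 136, 146, 143, 145, 144, 144, 145, 143, 144]), (196, [143, 144, 144, 144, 145, 145, 119, 87, 92, 92, 99, 106, 107, 98, 109, 137, 146, 143, 143, 143, 143, 142, 146, 143]), (202, [143, 142, 142, 146, 144, 144, 144, 141, 127, 116, 124, 131, 134, 131, 123, 124, 141, 143, 144, 143, 144, 142, 144, 143]), (208, [141, 141, 140, 142, 142, 141, 142, 144, 142, 143, 142, 143, 142, 143, 142, 143, 142, 141, 142, 143, 141, 141, 142, 142]), (214, [143, 142, 140, 140, 140, 140, 140, 140, 141, 141, 142, 141, 140, 139, 141, 142, 141, 142, 142, 142, 140, 141, 142, 140])]
```

```bash
cat >> h.py <<'E'
def todelta(pts,psi):
    x=np.array([np.cos(psi),np.sin(psi)]);y=np.array([np.sin(psi),-np.cos(psi)])
    q=None
    for p in pts:
        if q is not None: d=np.array(p)-q;print('tx %.4f ty %.4f'%(d@x,d@y),np.round(p,4))
        q=np.array(p)
def fing(piv,phi,r,side,hx=.0125,hy=.008):
    n=side*np.array([-np.sin(phi),np.cos(phi)]);o=.005+hx*abs(n[0])+hy*abs(n[1])
    return np.array(piv)+r*np.array([np.cos(phi),np.sin(phi)])+o*n
E
python3 - <<'E'
from h import *
piv=[.531,.2875]
N=12;pts=[[.568,.216]]+[fing(piv,f,r,1) for f,r in zip(np.linspace(-1.49,-2.98,N),np.linspace(.07,.062,N))]
todelta(pts,1.619)
E
```

```text
tx 0.0038 ty -0.0131 [0.5547 0.2192]
tx -0.0014 ty -0.0097 [0.5451 0.2174]
tx -0.0003 ty -0.0086 [0.5365 0.2166]
tx 0.0008 ty -0.0088 [0.5277 0.217 ]
tx 0.0020 ty -0.0088 [0.5188 0.2186]
tx 0.0032 ty -0.0086 [0.5101 0.2215]
tx 0.0045 ty -0.0082 [0.5017 0.2255]
tx 0.0057 ty -0.0076 [0.4939 0.2309]
tx 0.0069 ty -0.0068 [0.4868 0.2374]
tx 0.0079 ty -0.0057 [0.4807 0.245 ]
tx 0.0088 ty -0.0045 [0.4758 0.2535]
tx 0.0094 ty -0.0031 [0.4722 0.2628]
```

Call:
{"method": "arm_command", "body": {"steps": [{"tx": 0.006,"ty": 0.04,"tz": 0,"roll": 0,"grip": 0},{"tx": 0.006,"ty": 0.04,"tz": 0,"roll": 0,"grip": 0},{"tx": 0,"ty": 0,"tz": 0.05,"roll": 0,"grip": 0},{"tx": 0,"ty": 0,"tz": 0.05,"roll": 0,"grip": 0},{"tx": 0,"ty": 0,"tz": 0.03,"roll": 0,"grip": 0},{"tx": 0,"ty": 0,"tz": 0,"roll": 0,"grip": 0}]}}

```text
clock: 5.25
eef_pos: [0.5671, 0.2152, 0.2288]
tcp_rot: [-2.166, -2.274, 0.005]
contact_force: [-0.5, 0.4, 0.3]
finger_gap: 0.006
grasp_force: 0.0
```

Call:
{"method": "arm_command", "body": {"steps": [{"tx": 0,"ty": 0,"tz": 0.03,"roll": 0,"grip": 0},{"tx": 0,"ty": 0,"tz": 0.03,"roll": 0,"grip": 0},{"tx": 0,"ty": 0,"tz": 0.018,"roll": 0,"grip": 0},{"tx": 0,"ty": 0,"tz": 0,"roll": 0,"grip": 0},{"tx": 0.003,"ty": -0.012,"tz": 0,"roll": 0,"grip": 0},{"tx": -0.0014,"ty": -0.0097,"tz": 0,"roll": 0,"grip": 0},{"tx": -0.0003,"ty": -0.0086,"tz": 0,"roll": 0,"grip": 0},{"tx": 0.0008,"ty": -0.0088,"tz": 0,"roll": 0,"grip": 0},{"tx": 0.002,"ty": -0.0088,"tz": 0,"roll": 0,"grip": 0}]}}

```text
clock: 6.38
eef_pos: [0.5191, 0.2179, 0.1527]
tcp_rot: [2.165, 2.276, 0.001]
contact_force: [2.4, 0.6, 0.7]
finger_gap: 0.005
grasp_force: 0.9
```

Call:
{"method": "arm_command", "body": {"steps": [{"tx": 0.0032,"ty": -0.0086,"tz": 0,"roll": 0,"grip": 0},{"tx": 0.0045,"ty": -0.0082,"tz": 0,"roll": 0,"grip": 0},{"tx": 0.0057,"ty": -0.0076,"tz": 0,"roll": 0,"grip": 0},{"tx": 0.0069,"ty": -0.0068,"tz": 0,"roll": 0,"grip": 0},{"tx": 0.0079,"ty": -0.0057,"tz": 0,"roll": 0,"grip": 0},{"tx": 0.0088,"ty": -0.0045,"tz": 0,"roll": 0,"grip": 0},{"tx": 0.0094,"ty": -0.0031,"tz": 0,"roll": 0,"grip": 0},{"tx": 0,"ty": 0,"tz": 0,"roll": 0,"grip": 0},{"tx": 0,"ty": 0,"tz": 0,"roll": 0,"grip": 0}]}}

```text
clock: 7.5
eef_pos: [0.4728, 0.262, 0.1524]
tcp_rot: [2.165, 2.276, -0.001]
contact_force: [2.0, -5.0, 0.5]
finger_gap: 0.008
grasp_force: 2.4
```

Call:
{"method": "arm_command", "body": {"steps": [{"tx": -0.02,"ty": 0,"tz": 0,"roll": 0,"grip": 0},{"tx": -0.02,"ty": 0,"tz": -0.05,"roll": 0,"grip": 0},{"tx": -0.02,"ty": 0,"tz": -0.06,"roll": 0,"grip": 0},{"tx": 0,"ty": 0,"tz": -0.06,"roll": 0,"grip": 0},{"tx": 0,"ty": 0,"tz": -0.04,"roll": 0,"grip": 0},{"tx": 0,"ty": 0,"tz": 0,"roll": 0,"grip": 0}]}}

```text
clock: 8.25
eef_pos: [0.4762, 0.2018, 0.3644]
tcp_rot: [2.164, 2.275, 0.007]
contact_force: [0.9, -0.1, -0.8]
finger_gap: 0.007
grasp_force: 0.0
```

```bash
python3 - <<'E'
from h import *
im=snap('wrist','w3.png');s=get_state();print(s['clock'],s['eef_pos'],s['tcp_rot'],-np.array(im['R']).T@im['t'])
I=im['image'][40:190,230:430]
cv2.imwrite('pics/c3.png',cv2.resize(I,(800,600),interpolation=cv2.INTER_CUBIC)[:,:,::-1])
E
```

```text
8.3 [0.47582598 0.20178912 0.36211437] [2.16528403e+00 2.27578172e+00 1.89484146e-03] [0.47251869 0.27482238 0.54390519]
```

View pics/c3.png

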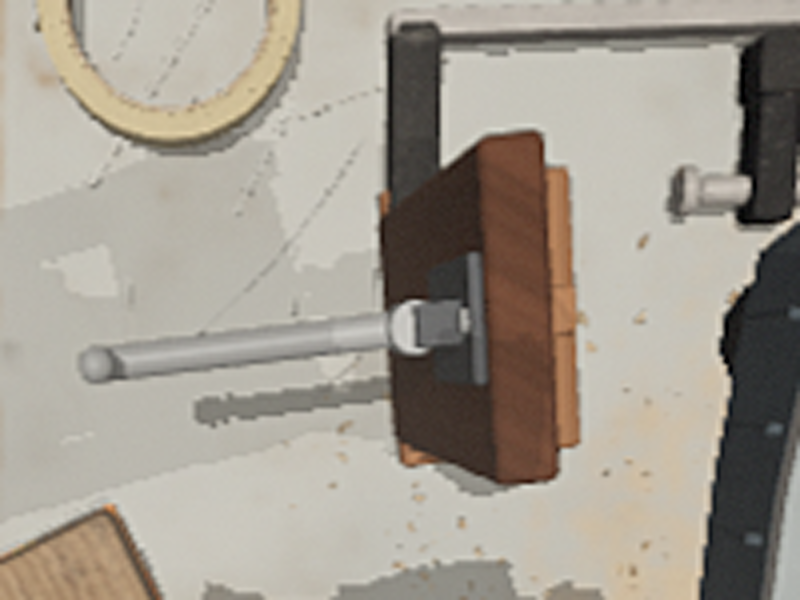

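```bash
python3 - <<'E'
from h import *
im=load('w3.png')
P=lambda x,y,z:onz(im,230+x/4,40+y/4,z).round(4)
print('nose',P(98,364,.186),'knuckle',P(408,327,.175),'arm pts',P(140,356,.168),P(360,331,.168))
a=P(478,135,.2);b=P(498,482,.2);print(a,b,(a+b)/2)
E
```

```text
nose [0.4428 0.2718 0.186 ] knuckle [0.5289 0.2861 0.175 ] arm pts [0.4534 0.2744 0.168 ] [0.5163 0.2845 0.168 ]
[0.5387 0.3329 0.2   ] [0.5531 0.2463 0.2   ] [0.5459 0.2896 0.2   ]
```

Call:
{"method": "arm_command", "body": {"steps": [{"tx": -0.0519,"ty": -0.001,"tz": 0,"roll": 0,"grip": 0.04},{"tx": -0.0519,"ty": -0.001,"tz": 0,"roll": 0,"grip": 0.04},{"tx": -0.0519,"ty": -0.001,"tz": 0,"roll": 0,"grip": 0.04},{"tx": -0.0518,"ty": -0.001,"tz": 0,"roll": 0,"grip": 0.04},{"tx": -0.0518,"ty": -0.001,"tz": 0,"roll": 0,"grip": 0.04},{"tx": -0.0518,"ty": -0.001,"tz": 0,"roll": 0,"grip": 0.04},{"tx": -0.0518,"ty": -0.001,"tz": 0,"roll": 0,"grip": 0.04},{"tx": -0.0518,"ty": -0.001,"tz": 0,"roll": 0,"grip": 0.04},{"tx": -0.0518,"ty": -0.001,"tz": 0,"roll": 0,"grip": 0.04},{"tx": 0,"ty": 0,"tz": 0.03,"roll": 0,"grip": 0.04},{"tx": 0,"ty": 0,"tz": 0.03,"roll": 0,"grip": 0.04},{"tx": 0,"ty": 0,"tz": 0,"roll": 0,"grip": 0.04},{"tx": 0,"ty": 0,"tz": 0,"roll": 0,"grip": 0.04}]}}

```text
clock: 9.93
eef_pos: [0.4901, -0.2641, 0.3024]
tcp_rot: [2.165, 2.276, 0.0]
contact_force: [0.5, 0.9, -0.9]
finger_gap: 0.424
grasp_force: 0.0
```

Call:
{"method": "arm_command", "body": {"steps": [{"tx": 0,"ty": 0,"tz": 0.04,"roll": 0,"grip": 0.04},{"tx": 0,"ty": 0,"tz": 0.04,"roll": 0,"grip": 0.04},{"tx": 0,"ty": 0,"tz": 0.03,"roll": 0,"grip": 0.04},{"tx": 0,"ty": 0,"tz": 0.016,"roll": 0,"grip": 0.04},{"tx": 0,"ty": 0,"tz": 0,"roll": 0,"grip": 0.04}]}}

```text
clock: 10.55
eef_pos: [0.4902, -0.2641, 0.176]
tcp_rot: [-2.165, -2.276, 0.0]
contact_force: [-0.5, 0.1, 0.6]
finger_gap: 0.425
grasp_force: 0.0
```

Call:
{"method": "arm_command", "body": {"steps": [{"tx": 0,"ty": 0,"tz": 0,"roll": 0,"grip": 0},{"tx": 0,"ty": 0,"tz": 0,"roll": 0,"grip": 0},{"tx": 0,"ty": 0,"tz": 0,"roll": 0,"grip": 0},{"tx": 0,"ty": 0,"tz": 0,"roll": 0,"grip": 0},{"tx": 0,"ty": 0,"tz": 0,"roll": 0,"grip": 0},{"tx": 0,"ty": 0,"tz": 0,"roll": 0,"grip": 0}], "force": 40}}

```text
clock: 11.3
eef_pos: [0.4903, -0.2642, 0.1762]
tcp_rot: [2.165, 2.276, 0.0]
contact_force: [0.1, 0.3, 5.5]
finger_gap: 0.127
grasp_force: 40.0
```

Call:
{"method": "arm_command", "body": {"steps": [{"tx": 0,"ty": 0,"tz": -0.014,"roll": 0,"grip": 0},{"tx": 0,"ty": 0,"tz": -0.014,"roll": 0,"grip": 0},{"tx": 0,"ty": 0,"tz": 0,"roll": 0,"grip": 0},{"tx": 0,"ty": 0,"tz": 0,"roll": 0,"grip": 0}]}}

```text
clock: 11.8
eef_pos: [0.49, -0.264, 0.2035]
tcp_rot: [-2.165, -2.276, 0.0]
contact_force: [-0.0, -0.4, -3.5]
finger_gap: 0.127
grasp_force: 40.0
```

Call:
{"method": "arm_command", "body": {"steps": [{"tx": -0.001,"ty": -0.015,"tz": 0,"roll": 0,"grip": 0},{"tx": -0.001,"ty": -0.02,"tz": 0,"roll": 0,"grip": 0},{"tx": -0.001,"ty": -0.025,"tz": 0,"roll": 0,"grip": 0},{"tx": -0.001,"ty": -0.025,"tz": 0,"roll": 0,"grip": 0},{"tx": -0.001,"ty": -0.02,"tz": 0,"roll": 0,"grip": 0},{"tx": 0,"ty": -0.01,"tz": 0,"roll": 0,"grip": 0},{"tx": 0,"ty": 0,"tz": 0,"roll": 0,"grip": 0},{"tx": 0,"ty": 0,"tz": -0.02,"roll": 0,"grip": 0},{"tx": 0,"ty": 0,"tz": -0.03,"roll": 0,"grip": 0},{"tx": 0,"ty": 0,"tz": -0.04,"roll": 0,"grip": 0},{"tx": 0,"ty": 0,"tz": -0.04,"roll": 0,"grip": 0},{"tx": 0,"ty": 0,"tz": -0.02,"roll": 0,"grip": 0},{"tx": 0,"ty": 0,"tz": 0,"roll": 0,"grip": 0}]}}

```text
clock: 13.42
eef_pos: [0.3762, -0.2749, 0.3545]
tcp_rot: [2.163, 2.275, 0.0]
contact_force: [0.4, -0.6, -4.0]
finger_gap: 0.123
grasp_force: 40.0
```

Call:
{"method": "arm_command", "body": {"steps": [{"tx": 0.02,"ty": 0.002,"tz": 0,"roll": 0,"grip": 0},{"tx": 0.035,"ty": 0.002,"tz": 0,"roll": 0,"grip": 0},{"tx": 0.045,"ty": 0.002,"tz": 0,"roll": 0,"grip": 0},{"tx": 0.045,"ty": 0.002,"tz": 0,"roll": 0,"grip": 0},{"tx": 0.045,"ty": 0.002,"tz": 0,"roll": 0,"grip": 0},{"tx": 0.045,"ty": 0.002,"tz": 0,"roll": 0,"grip": 0},{"tx": 0.045,"ty": 0.002,"tz": 0,"roll": 0,"grip": 0},{"tx": 0.045,"ty": 0.002,"tz": 0,"roll": 0,"grip": 0},{"tx": 0.045,"ty": 0.002,"tz": 0,"roll": 0,"grip": 0},{"tx": 0.045,"ty": 0.002,"tz": 0,"roll": 0,"grip": 0},{"tx": 0.045,"ty": 0.002,"tz": 0,"roll": 0,"grip": 0},{"tx": 0.045,"ty": 0.002,"tz": 0,"roll": 0,"grip": 0},{"tx": 0.02,"ty": 0.002,"tz": 0,"roll": 0,"grip": 0},{"tx": 0.012,"ty": 0.002,"tz": 0,"roll": 0,"grip": 0},{"tx": 0,"ty": 0,"tz": 0,"roll": -0.05,"grip": 0},{"tx": 0,"ty": 0,"tz": 0,"roll": -0.055,"grip": 0},{"tx": 0,"ty": 0,"tz": 0,"roll": 0,"grip": 0},{"tx": 0,"ty": 0,"tz": 0,"roll": 0,"grip": 0}]}}

```text
clock: 15.68
eef_pos: [0.3765, 0.2628, 0.3536]
tcp_rot: [-2.045, -2.385, 0.0]
contact_force: [0.2, 0.7, -2.6]
finger_gap: 0.124
grasp_force: 40.0
```

```bash
python3 - <<'E'
from h import *
im=snap('wrist','w4.png');sc=snap('scene','s4.png');s=get_state();print(s['clock'],s['eef_pos'],s['tcp_rot'],2*np.arctan2(s['tcp_rot'][1],s['tcp_rot'][0]))
b=sc['image'][110:260,120:320]
cv2.imwrite('pics/c4.png',np.hstack([cv2.resize(im['image'],(400,300)),cv2.resize(b,(400,300))])[:,:,::-1])
E
```

```text
15.775 [0.37658316 0.2628083  0.35367115] [-2.04394992e+00 -2.38568675e+00  1.12500901e-04] -4.558398357639767
```

View pics/c4.png

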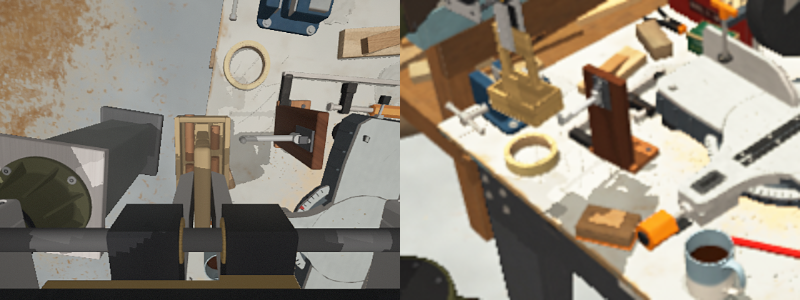

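Call:
{"method": "arm_command", "body": {"steps": [{"tx": 0,"ty": 0,"tz": 0.02,"roll": 0,"grip": 0},{"tx": 0,"ty": 0,"tz": 0.04,"roll": 0,"grip": 0},{"tx": 0,"ty": 0,"tz": 0.04,"roll": 0,"grip": 0},{"tx": 0,"ty": 0,"tz": 0.035,"roll": 0,"grip": 0},{"tx": 0,"ty": 0,"tz": 0.015,"roll": 0,"grip": 0},{"tx": 0,"ty": 0,"tz": 0,"roll": 0,"grip": 0},{"tx": 0,"ty": 0.015,"tz": 0,"roll": 0,"grip": 0},{"tx": 0,"ty": 0.02,"tz": 0,"roll": 0,"grip": 0},{"tx": 0,"ty": 0.02,"tz": 0,"roll": 0,"grip": 0},{"tx": 0,"ty": 0.02,"tz": 0,"roll": 0,"grip": 0},{"tx": 0,"ty": 0.02,"tz": 0,"roll": 0,"grip": 0},{"tx": 0,"ty": 0.016,"tz": 0,"roll": 0,"grip": 0},{"tx": 0,"ty": 0,"tz": 0,"roll": 0,"grip": 0},{"tx": 0,"ty": 0,"tz": 0,"roll": 0,"grip": 0}]}}

```text
clock: 17.52
eef_pos: [0.4863, 0.28, 0.2041]
tcp_rot: [2.043, 2.387, 0.001]
contact_force: [-0.6, 0.9, -2.4]
finger_gap: 0.121
grasp_force: 40.0
```

Call:
{"method": "arm_command", "body": {"steps": [{"tx": 0,"ty": 0,"tz": 0.01,"roll": 0,"grip": 0},{"tx": 0,"ty": 0,"tz": 0.01,"roll": 0,"grip": 0},{"tx": 0,"ty": 0,"tz": 0.005,"roll": 0,"grip": 0},{"tx": 0,"ty": 0,"tz": 0.002,"roll": 0,"grip": 0},{"tx": 0,"ty": 0,"tz": 0,"roll": 0,"grip": 0},{"tx": 0,"ty": 0,"tz": 0,"roll": 0,"grip": 0}]}}

```text
clock: 18.27
eef_pos: [0.4864, 0.2801, 0.1769]
tcp_rot: [2.043, 2.387, 0.001]
contact_force: [-0.0, -0.8, -2.8]
finger_gap: 0.123
grasp_force: 40.0
```

Call:
{"method": "arm_command", "body": {"steps": [{"tx": 0,"ty": 0,"tz": 0.0015,"roll": 0,"grip": 0},{"tx": 0,"ty": 0,"tz": 0,"roll": 0,"grip": 0},{"tx": 0,"ty": 0,"tz": 0,"roll": 0,"grip": 0}]}}

```text
clock: 18.65
eef_pos: [0.4866, 0.2802, 0.1763]
tcp_rot: [2.042, 2.386, 0.002]
contact_force: [-2.3, -1.1, 6.1]
finger_gap: 0.126
grasp_force: 40.0
```

Contact: the hole rests on the hook. Release and rise.

Call:
{"method": "arm_command", "body": {"steps": [{"tx": 0,"ty": 0,"tz": -0.001,"roll": 0,"grip": 0.02},{"tx": 0,"ty": 0,"tz": 0,"roll": 0,"grip": 0.03},{"tx": 0,"ty": 0,"tz": 0,"roll": 0,"grip": 0.04},{"tx": 0,"ty": 0,"tz": 0,"roll": 0,"grip": 0.04},{"tx": 0,"ty": 0,"tz": 0,"roll": 0,"grip": 0.04},{"tx": 0,"ty": 0,"tz": -0.02,"roll": 0,"grip": 0.04},{"tx": 0,"ty": 0,"tz": -0.04,"roll": 0,"grip": 0.04},{"tx": 0,"ty": 0,"tz": -0.06,"roll": 0,"grip": 0.04},{"tx": 0,"ty": 0,"tz": -0.06,"roll": 0,"grip": 0.04},{"tx": -0.03,"ty": -0.02,"tz": 0,"roll": 0,"grip": 0},{"tx": -0.05,"ty": 0,"tz": 0,"roll": 0,"grip": 0},{"tx": 0,"ty": 0,"tz": 0,"roll": 0,"grip": 0},{"tx": 0,"ty": 0,"tz": 0,"roll": 0,"grip": 0}]}}

```text
clock: 20.27
eef_pos: [0.4789, 0.1982, 0.3563]
tcp_rot: [-2.043, -2.386, -0.0]
contact_force: [-1.6, 0.6, 0.6]
finger_gap: 0.036
grasp_force: 0.0
```

```bash
python3 - <<'E'
from h import *
im=snap('wrist','w5.png');sc=snap('scene','s5.png');s=get_state();print(s['clock'],s['eef_pos'],s['contact_force'],2*np.arctan2(s['tcp_rot'][1],s['tcp_rot'][0]))
b=sc['image'][110:260,120:320];w=im['image'][40:190,230:430]
cv2.imwrite('pics/c5.png',np.hstack([cv2.resize(w,(400,300)),cv2.resize(b,(400,300))])[:,:,::-1])
# plan for folding hook A
c=np.array([.533,-.263]);N=12
pts=[s['eef_pos'][:2],[.478,-.235]]+[fing(c,f,.066,-1) for f in np.linspace(-3.04,-1.52,N)]
psi=(2*np.arctan2(s['tcp_rot'][1],s['tcp_rot'][0]))%(2*np.pi);print(psi);todelta(pts,psi)
E
```

```text
20.375 [0.47882432 0.19870668 0.35605956] [ 0.50721822  0.16707043 -0.35162062] -4.556514570732544
1.7266707364470424
tx -0.4283 ty -0.0681 [ 0.478 -0.235]
tx -0.0184 ty -0.0151 [ 0.4659 -0.2555]
tx -0.0076 ty -0.0020 [ 0.4652 -0.2634]
tx -0.0081 ty -0.0010 [ 0.4654 -0.2715]
tx -0.0084 ty -0.0000 [ 0.4667 -0.2798]
tx -0.0086 ty 0.0011 [ 0.4691 -0.2881]
tx -0.0086 ty 0.0024 [ 0.4728 -0.2963]
tx -0.0085 ty 0.0037 [ 0.4777 -0.3041]
tx -0.0081 ty 0.0050 [ 0.4839 -0.3113]
tx -0.0075 ty 0.0063 [ 0.4913 -0.3177]
tx -0.0066 ty 0.0075 [ 0.4997 -0.3231]
tx -0.0055 ty 0.0087 [ 0.5092 -0.3272]
tx -0.0041 ty 0.0088 [ 0.5185 -0.3298]
```

View pics/c5.png

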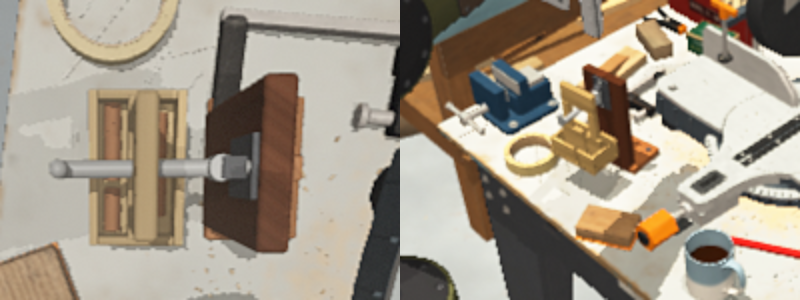

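Call:
{"method": "arm_command", "body": {"steps": [{"tx": -0.0535,"ty": -0.0085,"tz": 0,"roll": 0,"grip": 0},{"tx": -0.0535,"ty": -0.0085,"tz": 0,"roll": 0,"grip": 0},{"tx": -0.0535,"ty": -0.0085,"tz": 0,"roll": 0,"grip": 0},{"tx": -0.0535,"ty": -0.0085,"tz": 0,"roll": 0,"grip": 0},{"tx": -0.0535,"ty": -0.0085,"tz": 0,"roll": 0,"grip": 0},{"tx": -0.0535,"ty": -0.0085,"tz": 0,"roll": 0,"grip": 0},{"tx": -0.0535,"ty": -0.0085,"tz": 0,"roll": 0,"grip": 0},{"tx": -0.0535,"ty": -0.0085,"tz": 0,"roll": 0,"grip": 0},{"tx": 0,"ty": 0,"tz": 0.05,"roll": 0,"grip": 0},{"tx": 0,"ty": 0,"tz": 0.05,"roll": 0,"grip": 0},{"tx": 0,"ty": 0,"tz": 0.02,"roll": 0,"grip": 0},{"tx": 0,"ty": 0,"tz": 0,"roll": 0,"grip": 0}]}}

```text
clock: 21.88
eef_pos: [0.4779, -0.2346, 0.235]
tcp_rot: [-2.04, -2.386, 0.001]
contact_force: [-0.1, 0.1, -0.2]
finger_gap: 0.006
grasp_force: 0.0
```

Call:
{"method": "arm_command", "body": {"steps": [{"tx": 0,"ty": 0,"tz": 0.04,"roll": 0,"grip": 0},{"tx": 0,"ty": 0,"tz": 0.043,"roll": 0,"grip": 0},{"tx": 0,"ty": 0,"tz": 0,"roll": 0,"grip": 0},{"tx": -0.0092,"ty": -0.0076,"tz": 0,"roll": 0,"grip": 0},{"tx": -0.0092,"ty": -0.0075,"tz": 0,"roll": 0,"grip": 0},{"tx": -0.0076,"ty": -0.002,"tz": 0,"roll": 0,"grip": 0},{"tx": -0.0081,"ty": -0.001,"tz": 0,"roll": 0,"grip": 0},{"tx": -0.0084,"ty": 0,"tz": 0,"roll": 0,"grip": 0},{"tx": -0.0086,"ty": 0.0011,"tz": 0,"roll": 0,"grip": 0},{"tx": -0.0086,"ty": 0.0024,"tz": 0,"roll": 0,"grip": 0}]}}

```text
clock: 23.12
eef_pos: [0.4727, -0.2972, 0.1531]
tcp_rot: [-2.042, -2.386, 0.0]
contact_force: [-0.6, 2.5, 0.3]
finger_gap: 0.007
grasp_force: 0.9
```

Call:
{"method": "arm_command", "body": {"steps": [{"tx": -0.0085,"ty": 0.0037,"tz": 0,"roll": 0,"grip": 0},{"tx": -0.0081,"ty": 0.005,"tz": 0,"roll": 0,"grip": 0},{"tx": -0.0075,"ty": 0.0063,"tz": 0,"roll": 0,"grip": 0},{"tx": -0.0066,"ty": 0.0075,"tz": 0,"roll": 0,"grip": 0},{"tx": -0.0055,"ty": 0.0087,"tz": 0,"roll": 0,"grip": 0},{"tx": -0.0041,"ty": 0.0088,"tz": 0,"roll": 0,"grip": 0},{"tx": 0,"ty": 0,"tz": 0,"roll": 0,"grip": 0},{"tx": 0,"ty": 0,"tz": 0,"roll": 0,"grip": 0}]}}

```text
clock: 24.12
eef_pos: [0.5186, -0.3304, 0.1533]
tcp_rot: [2.042, 2.386, 0.0]
contact_force: [-0.8, -0.2, 0.1]
finger_gap: 0.003
grasp_force: 0.0
```

Call:
{"method": "arm_command", "body": {"steps": [{"tx": -0.0003,"ty": 0.002,"tz": 0,"roll": 0,"grip": 0},{"tx": -0.0003,"ty": 0.002,"tz": 0,"roll": 0,"grip": 0},{"tx": 0,"ty": 0,"tz": 0,"roll": 0,"grip": 0},{"tx": 0,"ty": 0,"tz": 0,"roll": 0,"grip": 0}]}}

```text
clock: 24.62
eef_pos: [0.5198, -0.3304, 0.1531]
tcp_rot: [-2.04, -2.382, 0.005]
contact_force: [-22.2, 2.9, 6.6]
finger_gap: 0.006
grasp_force: 10.8
```

At the stop. Back off, rise, and check hook A numerically.

Call:
{"method": "arm_command", "body": {"steps": [{"tx": 0,"ty": -0.01,"tz": 0,"roll": 0,"grip": 0},{"tx": 0,"ty": -0.02,"tz": 0,"roll": 0,"grip": 0},{"tx": 0,"ty": -0.02,"tz": 0,"roll": 0,"grip": 0},{"tx": 0,"ty": 0,"tz": -0.05,"roll": 0,"grip": 0},{"tx": 0,"ty": 0,"tz": -0.06,"roll": 0,"grip": 0},{"tx": -0.02,"ty": 0,"tz": -0.06,"roll": 0,"grip": 0},{"tx": -0.03,"ty": 0,"tz": -0.04,"roll": 0,"grip": 0},{"tx": 0,"ty": 0,"tz": 0,"roll": 0,"grip": 0},{"tx": 0,"ty": 0,"tz": 0,"roll": 0,"grip": 0}]}}

```text
clock: 25.75
eef_pos: [0.4806, -0.3869, 0.3614]
tcp_rot: [-2.042, -2.386, -0.0]
contact_force: [0.2, 0.2, 0.2]
finger_gap: -0.0
grasp_force: 0.0
```

```bash
python3 - <<'E'
from h import *
im=snap('wrist','w6.png');s=get_state();print(s['clock'],s['eef_pos'],s['contact_force'])
I=im['image'].astype(int)
# grey arm: where it crosses several y-lines (z .168), list bright/neutral extents near expected folded position
for y in(-.29,-.315,-.33):
    u,v=proj(im,[.535,y,.168]);r=int(round(v));print(y,round(u,1),r,[(c,round(onz(im,c,r,.168)[0],3),I[r,c].tolist()) for c in range(int(u)-14,int(u)+16,3)])
# caddy seen from scene: pixel change near hook B since release
a=load('s5.png')['image'].astype(int);b=snap('scene','s6.png')['image'].astype(int)
print('changed px at B',(abs(a-b).max(2)>40)[150:200,195:225].sum())
E
```

```text
25.8 [ 0.4805323  -0.38660974  0.36119106] [ 0.22184203  0.14896505 -0.06969076]
-0.29 343.1 116 [(329, np.float64(0.519), [167, 167, 158]), (332, np.float64(0.522), [169, 168, 160]), (335, np.float64(0.526), [41, 28, 21]), (338, np.float64(0.529), [102, 101, 96]), (341, np.float64(0.533), [160, 158, 154]), (344, np.float64(0.536), [155, 154, 148]), (347, np.float64(0.539), [78, 72, 66]), (350, np.float64(0.543), [52, 38, 33]), (353, np.float64(0.546), [51, 35, 29]), (356, np.float64(0.549), [51, 37, 29])]
-0.315 338.7 139 [(324, np.float64(0.518), [168, 166, 158]), (327, np.float64(0.522), [169, 168, 160]), (330, np.float64(0.525), [170, 167, 159]), (333, np.float64(0.529), [172, 172, 164]), (336, np.float64(0.532), [135, 134, 129]), (339, np.float64(0.535), [174, 172, 167]), (342, np.float64(0.539), [149, 148, 143]), (345, np.float64(0.542), [105, 94, 83]), (348, np.float64(0.546), [88, 66, 51]), (351, np.float64(0.549), [97, 63, 41])]
-0.33 336.1 152 [(322, np.float64(0.519), [135, 132, 125]), (325, np.float64(0.522), [135, 134, 125]), (328, np.float64(0.526), [121, 120, 113]), (331, np.float64(0.529), [188, 187, 179]), (334, np.float64(0.533), [124, 122, 117]), (337, np.float64(0.536), [187, 185, 180]), (340, np.float64(0.539), [148, 146, 142]), (343, np.float64(0.543), [188, 186, 177]), (346, np.float64(0.546), [186, 183, 175]), (349, np.float64(0.55), [187, 185, 176])]
changed px at B 611
```

```bash
python3 - <<'E'
from h import *
for n,f in(('scene','s5.png'),('scene','s6.png'),('top',None)):
    im=load(f) if f else snap('top','t6.png')
    I=im['image'].astype(int)
    print(f)
    for nm,X in (('bar top L',[.482,.312,.21]),('bar mid',[.486,.28,.209]),('bar R',[.491,.248,.209]),('bar face',[.480,.279,.19]),('air above',[.486,.28,.225]),('noseB',[.4425,.272,.186])):
        p=proj(im,X).round().astype(int);print(nm,p,I[p[1],p[0]])
E
```

```text
s5.png
bar top L [201 150] [236 216 164]
bar mid [208 154] [241 202 116]
bar R [215 158] [241 200 114]
bar face [207 160] [149 114  65]
air above [207 150] [250 248 240]
noseB [200 166] [245 243 236]
s6.png
bar top L [201 150] [96 94 56]
bar mid [208 154] [86 83 50]
bar R [215 158] [77 75 46]
bar face [207 160] [74 72 43]
air above [207 150] [97 94 56]
noseB [200 166] [66 65 39]
None
bar top L [178 223] [245 201 122]
bar mid [188 219] [239 199 119]
bar R [198 214] [242 201 123]
bar face [190 224] [128 102  62]
air above [187 216] [137 128 119]
noseB [195 234] [225 220 215]
```

The scene view is now blocked by the arm, which explains the changed pixels. In the top view the caddy's bar is where it was placed and hook A is folded, so I'm handing in.

```bash
python3 -c "
from cell import sign_off
print(sign_off())"
```

```text
the job is handed in; nothing more can be done
None
```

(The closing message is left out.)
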